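Index the parts carousel to the bearing and lock it

ROBOT

A 6-joint arm with a two-finger parallel gripper is mounted at the origin on a cart in front of the work surface, level with it; the furniture and walls round the work are solid. World frame = base frame: x ahead of the robot, y to its left, z up, the work surface at z = 0. Lengths are in m, angles in degrees, forces in N, time in s.
With the tool pointing down it reaches from about 0.35 to 0.975 m from the base axis. Payload 17.4 kg.
Tool frame: the origin (TCP) lies between the finger pads; the fingertips stand 17 mm ahead of it and the grasp point (between the pads) lies 2 mm behind it; z points along the fingers, y is the line along which they close (so a half turn about z gives the same grasp; the last joint's range is limited). The gripper opens to 85 mm and grips with 20 to 120 N. Pads are 22 mm wide; open, the fingers measure 114 mm over their backs; the gripper's body (76 mm by 85 mm) begins 54 mm behind the grasp point. The pads swing forward as they close: fully open they stand 13 mm farther back than shut.
Start: joints at [63.552, 6.646, 82.598, -0, 90.757, -2.166], TCP at [0.278, 0.615, 0.216] pointing down, gripper open.
Joint ranges: [-162.19, 162.19], [-47.58, 125.68], [4.15, 143.07], [-65.23, 245.23], [0.69, 171.88], [-170.13, 170.13]. Speed limits (degrees/s): [108.29, 108.29, 127.2, 180, 180, 180].

INTERFACE

Orientations are given as a 3x3 rotation matrix whose columns are the frame's x, y, z axes.
In Python, from workcell import * gives the robot as it stands.
- The arm moves only by the shell command python3 -m pendant 'ROWS'. ROWS is JSON, a list of rows, each a list of 7 numbers: the shift along the tool's x, y, z as a fraction of full scale, then the turn, a rotation vector about the tool's x, y, z as a fraction of full scale, then the opening, from -1 (shut) to 1 (fully open). In form: [[dx, dy, dz, rx, ry, rz, claw], ...]. A call has exactly 5 rows; each row is the pose to reach, as a shift and turn from the pose commanded when the call began, along the tool's axes at that moment, turning the shorter way round; what a row does not reach only later rows make up. Full scale, the value 1, is 0.25 m for a shift and 180 degrees for a turn. A row lasts 1/10 s, in which the tool goes at most 50 mm and 8.59 degrees, less where a joint would pass 70% of its speed; a pose out of reach is approached as far as the arm can. A call with a number of a shift or a turn outside -1 to 1 is refused whole. A call with a gripper value outside its range is refused whole. The fingers move at their own pace and stop on an object; the grip force is fixed at half the most. Time passes only in rows, so rows that repeat a pose let the fingers close, or fill a call up. It gives the time, the measured TCP pose, the force, the opening and the grip force at its end, in the units of the state.
- read_state(): the state, without advancing time (a new reading comes with each control period).
- read_camera(name): name is "scene" or "top" or "wrist"; returns a dict with "frame" (480x640x3 uint8, red, green, blue), "range_z" (480x640 float32, m along the optical axis (not along the pixel's ray), 0 where there is no reading), "vfov" (degrees; the focal length in pixels is half the picture's height over the tangent of half this angle, whatever the lens; pixels are square), "cx", "cy" (the principal point, pixels), "distortion" ([k1, k2, p1, p2, k3] as OpenCV has them; the pictures are not rectified), "R" (3x3) and "t" (3): a world point X has camera coordinates R X + t. Camera axes: x right, y down, z forward; pixel columns grow to the right and rows downward; lengths in m; the calibration is good to about 2 mm. A picture is of the moment at which its call begins.
- job_done(): hands the job in; it is judged then, once.
Trained networks look in the newest picture that a camera, given by its name, has taken for a name from the list of things; names that differ only in an ending like _2 or _b are one class to them, and where a whole thing is asked for, a point or a joint stands for the part that bears it (a point fixed in the world has none). Each returns a list of dicts, best first, with "score" (0 to 1); they miss things now and then, are a little off and sometimes report something else, mostly with a low value. They report only what shows in the picture. A call takes as long as a camera call. They do not tell look-alikes from the thing itself.
- silhouettes(camera, label): "pixels" (480x640 bool, what is visible of it) and "bbox" ([left, top, right, bottom] as shares, 0 to 1, of the picture: columns of its width, rows of its height, round what is visible of it).
- landmark_of(camera, label): "centre" ([column, row] as shares, 0 to 1, of the picture: columns of its width, rows of its height: a listed point, or the origin of a listed thing).
The state is a dict: "time": time; "q": joint angles; "qvel": joint speeds; "joint_torque": joint torques, N m; "tcp_pos": TCP position; "eef_rot": TCP orientation; "wrist_force": force on the tool from outside, world axes, zero at the start; "wrist_torque": the same for the moment, N m; "finger_gap": finger opening in m; "gripper_force": force on a finger pad.
Only numpy, scipy, OpenCV 4.12 (cv2) and the standard library are available. Lean on these libraries where they do the work, as an engineer would, in place of code of your own. Each camera call takes 0.05 s, during which the arm holds its last target. There are 200 camera calls.

TASK

Push on one of the yellow spokes of the blue parts carousel with a finger and turn it until the bay with the ball bearing faces the index lock, the sliding tongue with the red knob. Then push the red knob inwards, towards the carousel, until the tongue is fully home in the notch of that bay. Do not touch or lift the parts in the bays, and leave the other things on the bench where they are.

Things in the scene. Friction and masses are not known exactly. Their poses are not given: they have to be found in the camera images.
- lock_base: dark steel ground plate, fixed to the bench, 8 mm thick. Origin: on the carousel's vertical turning axis, at bench height. Its +x axis (horizontal) runs from the turning axis out along the 36 mm wide rail that carries the index lock, up to 230 mm from the axis. A blue bench vice, 124 mm high, stands on the robot side (x 0.21 to 0.43, y -0.06 to 0.08): keep the gripper clear of it
- carousel: blue round tray, 216 mm across, turning either way without end about lock_base's vertical axis; about 0.1 N m of friction, stays where left. Origin on the axis at bench height. Tray floor z = 30 mm, hub 38 mm across to z = 60 mm. Four bays centred on its own +x, +y, -x, -y axes (the bearing in the +x bay), parted by 6 mm walls (top z = 56 mm) at 45 degrees between those axes
- spoke (a point): push point on one of four equal yellow spokes, which carry on the bay walls outside the tray: level round bars 12 mm thick, centre z = 50 mm, reaching from 108 to 150 mm from the axis, at 45, 135, 225 and 315 degrees from the carousel's +x. This point is on the 45 degree one, 130 mm from the axis
- bearing_notch (a point): on the carousel's +x axis, 112 mm from the turning axis, z = 17 mm: middle of the notch of the bearing's bay. A 10 mm thick steel index ring runs round there below the tray's edge, with one 19 mm notch in the middle of each bay; it blocks the tongue unless a notch faces it
- index_mark (a point): fixed on lock_base: the spot on the lock's line, 112 mm from the axis, z = 17 mm, where bearing_notch must be brought
- pick_point (a point): fixed on lock_base: on the lock's line 62 mm from the axis, at tray floor height: the middle of the bay that faces the lock
- lock (a joint): index lock slide: 0 = drawn back (as at the start), 0.025 m = tongue fully home. Moves level towards the carousel's axis, takes about 2 N, stays where left. The tongue is a steel bar 16 mm wide, z = 10 to 22 mm, with a round nose that enters the notch when within about 8 mm of its middle and then draws the carousel true
- lock_knob (a point): centre of the 22 mm red ball knob on the lock, z = 60 mm, on a red upright post 16 mm across (z = 22 to 60 mm). 190 mm from the turning axis when drawn back, 165 mm when home; push it on its outer side. A stop on the rail (top z = 20 mm) lies 223 to 229 mm from the axis, the rail behind the knob is 8 mm high
- bearing: steel ball bearing with a black ring, 52 mm across, 15 mm high, lying loose and flat in its bay; origin at the middle of its underside
- pulley: white toothed pulley, 54 mm across, 29 mm high, loose in another bay; origin at the middle of its underside
- bolt_a: grey bolt, 52 mm long, 17 mm thick, lying loose in another bay; origin under its middle
- bolt_b: second grey bolt like bolt_a, in the remaining bay
- beech_block: wooden block 45x90x35 mm, bystander; origin at the middle of its underside, as for all bystanders
- drill_jig: white drill jig 45x75x38 mm, bystander
- scissors: blue-handled scissors 87x199x9 mm, bystander
- marker: green and white marker pen 17x135x16 mm, bystander
- glue_tube: white glue tube 40x136x27 mm, bystander
- screwdriver_blue: screwdriver with a blue handle 25x153x24 mm, bystander
Not all that is in view belongs to the job. Leave any orange look-alike of the pulley alone.

How it is judged (in metres and radians):
On the way, in this order (a step that is already met when the one before it is completed fails the run):
1. the notch of the bearing's bay is brought round to the lock (horizontal distance between bearing_notch and index_mark below 0.018 m), for 0.05 s.
2. the lock is pushed home in the notch (value of joint lock above 0.021 m and horizontal distance between bearing_notch and index_mark below 0.006 m), for 0.2 s.
At the end, for the whole second after the job is handed in: the lock stands at least 21 mm in (25 mm is fully home), the bearing bay's notch within 6 mm of the index mark, the bearing lying in that bay within 35 mm of the pick point, all four parts still in the tray (within 100 mm of its axis), carousel and bearing at rest (all of step 2 and horizontal distance between bearing and pick_point below 0.035 m and angular speed of carousel below 0.05 rad/s and linear speed of bearing below 0.02 m/s and horizontal distance between each of bearing, pulley, bolt_a, bolt_b and carousel below 0.1 m); the robot touches nothing.
It fails at once if the bearing in the carousel is touched by the robot or lifted from the tray (contact force between bearing and the arm above 0.3 N or contact force between bearing and the fingers above 0.3 N or height (world z) of bearing above 0.045 m).
It fails at once if the pulley in the carousel is touched by the robot or lifted from the tray (contact force between pulley and the arm above 0.3 N or contact force between pulley and the fingers above 0.3 N or height (world z) of pulley above 0.045 m).
It fails at once if the bolt_a in the carousel is touched by the robot or lifted from the tray (contact force between bolt_a and the arm above 0.3 N or contact force between bolt_a and the fingers above 0.3 N or height (world z) of bolt_a above 0.045 m).
It fails at once if the bolt_b in the carousel is touched by the robot or lifted from the tray (contact force between bolt_b and the arm above 0.3 N or contact force between bolt_b and the fingers above 0.3 N or height (world z) of bolt_b above 0.045 m).
It fails at once if a bystander on the bench is moved by more than 15 mm (distance of any of beech_block, drill_jig, scissors, marker, glue_tube, screwdriver_blue from where it was at the start of the episode above 0.015 m).
It also fails if it takes over 64 s, if anything falls off the work surface, if the arm or the gripper's body presses on something with over 40 N, if the wrist force passes 120 N, or if a joint passes its speed limit or range.

## Working session

There is one attempt and no reset: what is moved stays moved. The work goes in short steps, Python scripts to look and compute and a shell command to move; the robot and the scene stay as the last step left them, time stands still between calls to the robot, and variables do not carry over. Pictures are saved under pics/ and viewed, at most 10 in all, crops included, and the job is handed in when it is done.

```bash
mkdir -p pics
cat > h.py <<'E'
from workcell import *
import numpy as np, cv2
def K(c):
    f=240/np.tan(np.radians(c["vfov"])/2); return np.array([[f,0,c["cx"]],[0,f,c["cy"]],[0,0,1.]])
def at_z(c,uv,z):
    p=cv2.undistortPoints(np.array([[uv]],float),K(c),np.array(c["distortion"],float))[0,0]
    R=np.array(c["R"]);t=np.array(c["t"]);d=R.T@np.array([p[0],p[1],1]);o=-R.T@t
    return o+d*(z-o[2])/d[2]
def px(c,X):
    return cv2.projectPoints(np.array([X],float),cv2.Rodrigues(np.array(c["R"]))[0],np.array(c["t"],float),K(c),np.array(c["distortion"],float))[0][0,0]
def save(c,n): cv2.imwrite("pics/"+n,c["frame"][:,:,::-1])
E
python3 - <<'E'
from h import *
zs={"lock_base":0,"carousel":0,"spoke":.05,"bearing_notch":.017,"index_mark":.017,"lock_knob":.06,"bearing":.03,"pulley":.03,"bolt_a":.03}
for n in ("top","scene"):
    c=read_camera(n); save(c,n+"0.png")
    for l,z in zs.items():
        try:
            for d in landmark_of(n,l)[:4]:
                u=d["centre"][0]*640,d["centre"][1]*480
                print(n,l,round(d["score"],2),np.round(u),at_z(c,u,z).round(4))
        except Exception as e: print(n,l,e)
E
```

```text
top carousel 0.55 [353. 253.] [0.539  0.1206 0.    ]
top spoke 0.89 [379. 192.] [0.6715 0.0705 0.05  ]
top bearing_notch 0.84 [400. 233.] [0.5861 0.0182 0.017 ]
top index_mark 0.55 [305. 261.] [0.5178 0.2265 0.017 ]
top lock_knob 0.67 [267. 267.] [0.5005 0.3061 0.06  ]
top bearing 0.75 [381. 240.] [0.5689 0.0617 0.03  ]
top pulley 0.87 [287. 353.] [0.3181 0.2607 0.03  ]
top pulley 0.87 [254. 341.] [0.3424 0.331  0.03  ]
top pulley 0.79 [361. 276.] [0.4886 0.1041 0.03  ]
top pulley 0.78 [325. 353.] [0.3207 0.1775 0.03  ]
top bolt_a 0.71 [350. 251.] [0.5419 0.1295 0.03  ]
top bolt_a 0.65 [347. 223.] [0.6036 0.1363 0.03  ]
top bolt_a 0.55 [324. 256.] [0.5299 0.1845 0.03  ]
scene lock_base 0.45 [461. 289.] [ 0.7651 -0.1146  0.    ]
scene carousel 0.31 [329. 282.] [0.5275 0.1374 0.    ]
scene spoke 0.81 [384. 260.] [0.6608 0.0646 0.05  ]
scene bearing_notch 0.81 [377. 286.] [0.5834 0.0188 0.017 ]
scene index_mark 0.87 [305. 267.] [0.5124 0.2153 0.017 ]
scene lock_knob 0.58 [278. 240.] [0.5063 0.3324 0.06  ]
scene bearing 0.53 [360. 276.] [0.5705 0.0667 0.03  ]
scene bearing 0.27 [382. 262.] [0.6762 0.0839 0.03  ]
scene pulley 0.93 [370. 344.] [ 0.3822 -0.1438  0.03  ]
scene pulley 0.69 [253. 307.] [0.2794 0.1199 0.03  ]
scene pulley 0.63 [235. 287.] [0.2963 0.224  0.03  ]
scene pulley 0.6 [231. 274.] [0.3257 0.2889 0.03  ]
scene bolt_a 0.62 [352. 264.] [0.6036 0.1272 0.03  ]
scene bolt_a 0.46 [319. 270.] [0.5113 0.1579 0.03  ]
scene bolt_a 0.26 [419. 338.] [ 0.4737 -0.1939  0.03  ]
```

Run:
```python
import cv2
for n,(a,b,l,r) in {"top":(130,400,200,500),"scene":(180,390,200,480)}.items():
    i=cv2.imread(f"pics/{n}0.png")[a:b,l:r]; s=min(800/(r-l),600/(b-a)); cv2.imwrite(f"pics/{n}0c.png",cv2.resize(i,None,fx=s,fy=s,interpolation=2))
    print(s)
```

```text
2.2222222222222223
2.857142857142857
```

View pics/top0c.png

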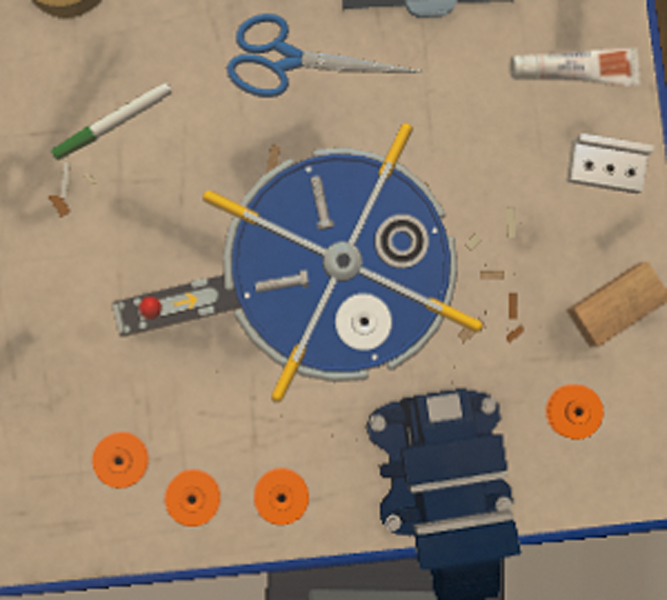

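View pics/scene0c.png

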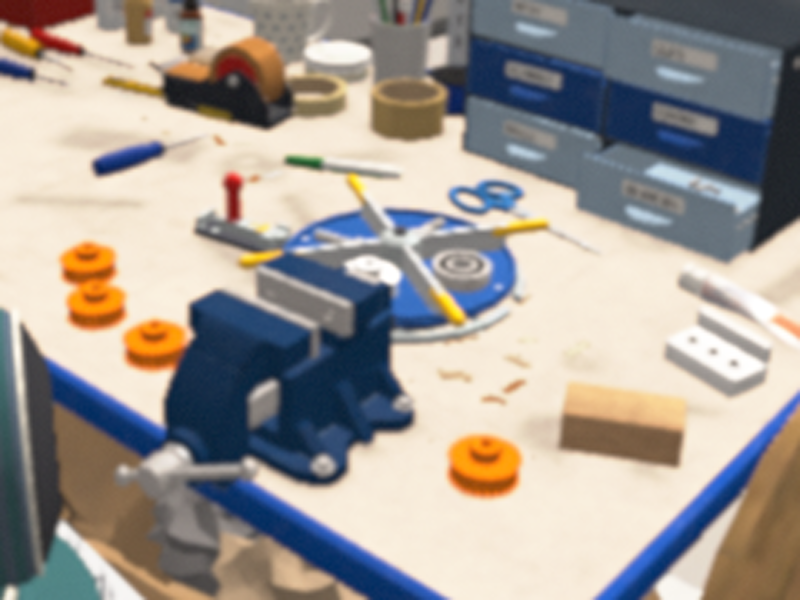

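Top crop: hub at about (354,247) in the full picture, bearing at (381,239), white pulley at (364,274), and the red knob at (267,268) on the rail to the left. The four orange pulleys are decoys and the vice is at the lower right. Things that could be mistaken for the target: red knob vs. the red items at the back (scene crop, top left), yellow spokes vs. the lock's yellow arrow at (283,264), and bearing vs. white pulley. Next I'll fit the geometry from the colours in both views.

```bash
cat >> h.py <<'E'
from scipy.optimize import least_squares
def mask(c,kind):
    h=cv2.cvtColor(c["frame"],cv2.COLOR_RGB2HSV).astype(int);H,S,V=h[...,0],h[...,1],h[...,2]
    m=(H>=19)&(H<=30)&(S>150)&(V>120) if kind=="y" else ((H<6)|(H>174))&(S>150)&(V>70)
    v,u=np.nonzero(m);return np.c_[u,v].astype(float)
def pts(c,kind,z,cen,r0,r1):
    P=np.array([at_z(c,u,z)[:2] for u in mask(c,kind)]).reshape(-1,2)
    r=np.hypot(*(P-cen).T);return P[(r>r0)&(r<r1)]
def spokes(c,z=.053,cen=(.545,.128),fitc=True):
    P=pts(c,"y",z,np.array(cen),.095,.165)
    a=np.arctan2(*(P-cen).T[::-1]); a0=np.angle(np.mean(np.exp(4j*a)))/4
    def res(p):
        d=P-p[:2]; b=np.arctan2(d[:,1],d[:,0])-p[2]; b=(b+np.pi/4)%(np.pi/2)-np.pi/4
        return np.hypot(*d.T)*np.sin(b)
    if fitc: s=least_squares(res,[*cen,a0],loss="soft_l1",f_scale=.004).x
    else: s=np.r_[cen,least_squares(lambda q:res([*cen,q[0]]),[a0],loss="soft_l1",f_scale=.004).x]
    return s[:2],np.degrees(s[2])%90,P
E
python3 - <<'E'
from h import *
for n in("top","scene"):
    c=read_camera(n)
    cen,a,P=spokes(c); r=np.hypot(*(P-cen).T); ang=np.degrees(np.arctan2(*(P-cen).T[::-1]))
    print(n,cen.round(4),a.round(2),len(P))
    for k in range(4):
        s=np.abs((ang-a-90*k+180)%360-180)<15; print(k,s.sum(),r[s].min().round(3) if s.any() else 0,r[s].max().round(3) if s.any() else 0)
    Q=pts(c,"r",.06,cen,.14,.24);k=Q.mean(0)-cen;print("knob",Q.mean(0).round(4),len(Q),np.hypot(*k).round(4),np.degrees(np.arctan2(k[1],k[0])).round(2))
    for d in landmark_of(n,"bearing")[:1]:
        u=d["centre"][0]*640,d["centre"][1]*480;b=at_z(c,u,.03)[:2]-cen;print("bearing",np.hypot(*b),np.degrees(np.arctan2(b[1],b[0])))
# heights from two views
def tri(name,f):
    A=[];B=[]
    for n in("top","scene"):
        c=read_camera(n);u=f(c,n);R=np.array(c["R"]);o=-R.T@np.array(c["t"])
        d=at_z(c,u,0)-o;d/=np.linalg.norm(d);M=np.eye(3)-np.outer(d,d);A.append(M);B.append(M@o)
    print(name,np.linalg.solve(sum(A),sum(B)).round(4))
def kn(c,n):
    m=np.array([u for u in mask(c,"r") if np.linalg.norm(u-px(c,[.50,.315,.06]))<18]); return m.mean(0) if n=="top" else [m[:,0].mean(),m[:,1].min()+3]
tri("knob",kn)
tri("spoke",lambda c,n:[landmark_of(n,"spoke")[0]["centre"][0]*640,landmark_of(n,"spoke")[0]["centre"][1]*480])
s=read_state();print(s["tcp_pos"],np.round(s["eef_rot"],4),s["finger_gap"])
E
```

```text
top [0.5494 0.1233] 65.81 412
0 96 0.099 0.148
1 101 0.102 0.147
2 99 0.094 0.149
3 98 0.095 0.149
knob [0.4996 0.306 ] 64 0.1894 105.25
bearing 0.06254228840447586 -72.44222788062795
scene [0.5459 0.1182] 64.99 148
0 18 0.111 0.152
1 42 0.111 0.147
2 46 0.102 0.147
3 42 0.092 0.143
knob [0.4847 0.2862] 47 0.1788 110.01
bearing 0.1653013700043571 -4.2062299094089
knob [0.4996 0.3061 0.0577]
spoke [0.6743 0.0701 0.0393]
[0.27756872 0.61528832 0.21569073] [[-0.9115  0.4112 -0.    ]
 [ 0.4112  0.9115  0.    ]
 [ 0.      0.     -1.    ]] 0.08548755768882549
```

```bash
cat >> h.py <<'E'
C=np.array([.549,.1225])
def pol(th,r): return C+r*np.array([np.cos(np.radians(th)),np.sin(np.radians(th))])
def rows(targets,base=None):
    s=read_state();R=np.array(s["eef_rot"]);p=np.array(s["tcp_pos"]) if base is None else np.array(base)
    for t in targets: print((R.T@(np.array(t)-p)/.25).round(3))
E
python3 - <<'E'
from h import *
s=read_state();p=pol(-39,.135);print(p)
q=np.r_[p,.2157];p0=np.array(s["tcp_pos"]);rows([p0+(q-p0)*.5,q])
E
```

```text
[0.6539147  0.03754175]
[-1.161 -0.744 -0.   ]
[-2.323 -1.488 -0.   ]
```

```bash
python3 -m pendant '[[-0.15,-0.1,0,0,0,-0.045,-1],[-0.31,-0.2,0,0,0,-0.09,-1],[-0.46,-0.3,0,0,0,-0.13,-1],[-0.62,-0.4,0,0,0,-0.175,-1],[-0.77,-0.5,0,0,0,-0.218,-1]]'
python3 - <<'E'
from h import *
s=read_state();print(np.round(s["eef_rot"],3))
p0=np.array(s["tcp_pos"]);q=np.r_[pol(-39,.135),.2157];rows([q]);
E
```

```text
time: 2.1
tcp_pos: [0.4024, 0.4205, 0.2158]
eef_rot: [[-0.965, -0.264, 0.0], [-0.264, 0.965, 0.0], [-0.0, 0.0, -1.0]]
wrist_force: [1.1, 1.2, -0.3]
finger_gap: 0.0122
gripper_force: 0.0
[[-0.965 -0.264  0.   ]
 [-0.264  0.965  0.   ]
 [-0.     0.    -1.   ]]
[-5.660e-01 -1.743e+00  1.000e-03]
```

```bash
python3 -m pendant '[[-0.06,-0.18,0,0,0,0,-1],[-0.12,-0.36,0,0,0,0,-1],[-0.18,-0.54,0,0,0,0,-1],[-0.24,-0.72,0,0,0,0,-1],[-0.28,-0.87,0,0,0,0,-1]]' >/dev/null;  python3 -m pendant '[[-0.06,-0.18,0,0,0,0,-1],[-0.12,-0.36,0,0,0,0,-1],[-0.18,-0.54,0,0,0,0,-1],[-0.24,-0.72,0,0,0,0,-1],[-0.28,-0.87,0,0,0,0,-1]]' >/dev/null; python3 -m pendant '[[0,0,0,0,0,0,-1],[0,0,0.1,0,0,0,-1],[0,0,0.2,0,0,0,-1],[0,0,0.3,0,0,0,-1],[0,0,0.3,0,0,0,-1]]'
python3 - <<'E'
from h import *
c=read_camera("top");save(c,"top1.png")
i=c["frame"][130:330,280:480,::-1];cv2.imwrite("pics/top1c.png",cv2.resize(i,None,fx=3,fy=3,interpolation=2))
c=read_camera("wrist");save(c,"w1.png")
rows([np.r_[pol(-39,.135),.053]])
E
```

```text
time: 3.6
tcp_pos: [0.6476, 0.0384, 0.1371]
eef_rot: [[-0.966, -0.258, -0.005], [-0.258, 0.966, -0.0], [0.005, 0.001, -1.0]]
wrist_force: [-0.4, 0.5, 0.5]
finger_gap: -0.0001
gripper_force: 0.0
[-0.018 -0.008  0.354]
```

View pics/w1.png

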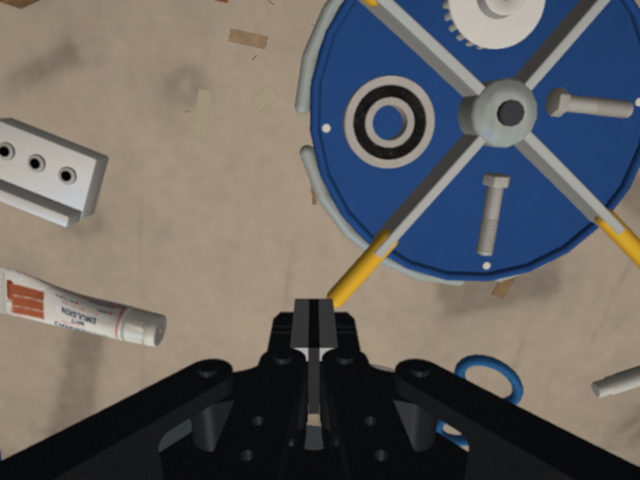

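Wrist picture: the spoke runs from (330,300) to (390,240), the fingertip is at (313,310), and the bearing at (390,122) is clear. I'll project the descent target into this picture as a check.

Run:
```python
from h import *
c=read_camera("wrist")
for n,X in dict(tip=[*pol(-24.2,.15),.05],hub=[*C,.06],s110=[*pol(-24.2,.108),.05],target=[*pol(-39,.135),.036],now=[*read_state()["tcp_pos"][:2],read_state()["tcp_pos"][2]-.017]).items(): print(n,px(c,X).round(1))
m=mask(c,"y");print(len(m)); cen,a,P=spokes(c,.053,C,False);print(a)
cen,a,P=spokes(c,.053,C,True);print(cen,a)
```

```text
tip [335.1 301.5]
hub [512.8 110.9]
s110 [379.5 252.2]
target [312.2 239.1]
now [316.1 287.3]
1825
64.42545067845288
[0.55273458 0.11645127] 66.5466077061945
```

```bash
python3 -m pendant '[[-0.01,-0.005,0.09,0,0,0,-1],[-0.018,-0.008,0.18,0,0,0,-1],[-0.018,-0.008,0.27,0,0,0,-1],[-0.018,-0.008,0.354,0,0,0,-1],[-0.018,-0.008,0.354,0,0,0,-1]]'
python3 - <<'E'
from h import *
for a0 in(-39,-14,11,36):
    print(a0);b=[*pol(a0,.135),.053];rows([[*pol(a0+d,.135),.053] for d in(5,10,15,20,25)],b)
print("corr");rows([[*pol(-39,.135),.053]])
E
```

```text
time: 4.25
tcp_pos: [0.6534, 0.0374, 0.051]
eef_rot: [[-0.966, -0.258, -0.002], [-0.258, 0.966, -0.0], [0.002, 0.001, -1.0]]
wrist_force: [-0.3, -0.8, -0.3]
finger_gap: -0.0002
gripper_force: 0.0
-39
[-0.037  0.029 -0.   ]
[-0.071  0.062 -0.   ]
[-0.102  0.097 -0.   ]
[-0.13   0.135 -0.   ]
[-0.155  0.175 -0.   ]
-14
[-0.021  0.042 -0.   ]
[-0.038  0.086 -0.   ]
[-0.052  0.131 -0.   ]
[-0.061  0.177 -0.   ]
[-0.066  0.224 -0.   ]
11
[-0.001  0.047  0.   ]
[0.002 0.094 0.   ]
[0.009 0.141 0.   ]
[0.02  0.187 0.   ]
[0.035 0.231 0.   ]
36
[0.019 0.043 0.   ]
[0.041 0.085 0.   ]
[0.067 0.124 0.   ]
[0.097 0.161 0.   ]
[0.129 0.195 0.   ]
corr
[-0.002 -0.    -0.008]
```

```bash
python3 -m pendant '[[-0.037,0.029,0,0,0,0,-1],[-0.071,0.062,0,0,0,0,-1],[-0.102,0.097,0,0,0,0,-1],[-0.13,0.135,0,0,0,0,-1],[-0.155,0.175,0,0,0,0,-1]]'; python3 -m pendant '[[-0.021,0.042,0,0,0,0,-1],[-0.038,0.086,0,0,0,0,-1],[-0.052,0.131,0,0,0,0,-1],[-0.061,0.177,0,0,0,0,-1],[-0.066,0.224,0,0,0,0,-1]]'
python3 - <<'E'
from h import *
c=read_camera("top");print(spokes(c,.053,C,False)[1]);print(spokes(c,.053,C)[:2])
p=np.array(read_state()["tcp_pos"])[:2]-C;print(np.hypot(*p),np.degrees(np.arctan2(p[1],p[0])))
E
```

```text
time: 4.75
tcp_pos: [0.6808, 0.0908, 0.0526]
eef_rot: [[-0.966, -0.258, 0.0], [-0.258, 0.966, 0.0], [-0.0, -0.0, -1.0]]
wrist_force: [-0.0, -1.1, -0.8]
finger_gap: -0.0001
gripper_force: 0.0
time: 5.25
tcp_pos: [0.6815, 0.1489, 0.0522]
eef_rot: [[-0.966, -0.258, -0.0], [-0.258, 0.966, -0.0], [0.0, 0.0, -1.0]]
wrist_force: [-0.6, -0.8, -0.3]
finger_gap: 0.0005
gripper_force: 0.0
65.795976508679
(array([0.54883529, 0.12395046]), np.float64(65.7064241446472))
0.13509342708304106 11.911286593737705
```

Run:
```python
from h import *
c=read_camera("top");i=c["frame"][130:330,260:460,::-1];cv2.imwrite("pics/top2c.png",cv2.resize(i,None,fx=2.5,fy=2.5,interpolation=2))
print([(round(d["score"],2),d["centre"][0]*640,d["centre"][1]*480) for d in landmark_of("top","bearing")])
```

```text
[]
```

View pics/top2c.png

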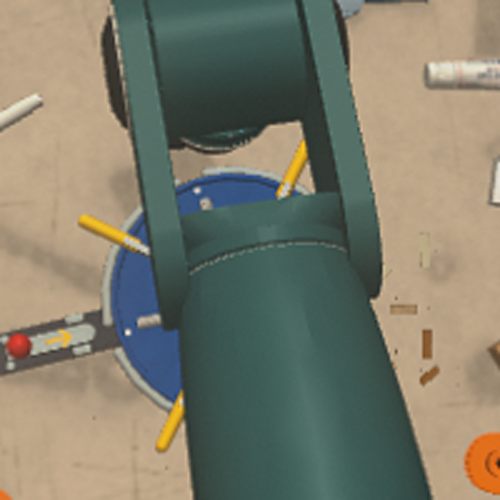

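Top crop: the spokes have not moved (one still at (290,165)), so the finger passed over the spoke. I'll check the real fingertip height with the wrist camera's range image.

Run:
```python
from h import *
c=read_camera("wrist");save(c,"w2.png")
s=read_state();print(s["tcp_pos"],s["finger_gap"],s["time"])
R=np.array(c["R"]);t=np.array(c["t"])
print("cam",-R.T@t)
for uv in [(315,270),(315,280),(315,290),(315,300),(315,305),(315,310),(315,320),(315,335),(315,350),(315,380),(100,240),(560,60)]:
    z=c["range_z"][uv[1],uv[0]]
    p=cv2.undistortPoints(np.array([[uv]],float),K(c),np.array(c["distortion"],float))[0,0]
    print(uv,z,(R.T@(np.array([p[0],p[1],1])*z-t)).round(4))
```

```text
[0.68155951 0.14808112 0.05222008] 0.00012517800650433574 5.45
cam [0.61237919 0.12859135 0.2105648 ]
(315, 270) 0.22322083 [0.6869 0.1495 0.0007]
(315, 280) 0.22539903 [6.924e-01 1.510e-01 1.000e-04]
(315, 290) 0.22735868 [ 6.980e-01  1.525e-01 -2.000e-04]
(315, 300) 0.14920452 [0.6718 0.1452 0.0732]
(315, 305) 0.14407285 [0.6713 0.145  0.0784]
(315, 310) 0.14091347 [0.6715 0.1451 0.0818]
(315, 320) 0.13426055 [0.6716 0.145  0.0888]
(315, 335) 0.12434297 [0.6713 0.1449 0.099 ]
(315, 350) 0.11854169 [0.6724 0.1452 0.1054]
(315, 380) 0.12156247 [0.6819 0.1477 0.1052]
(100, 240) 0.15973425 [0.6763 0.0625 0.0571]
(560, 60) 0.16619785 [0.5647 0.2185 0.0305]
```

View pics/w2.png

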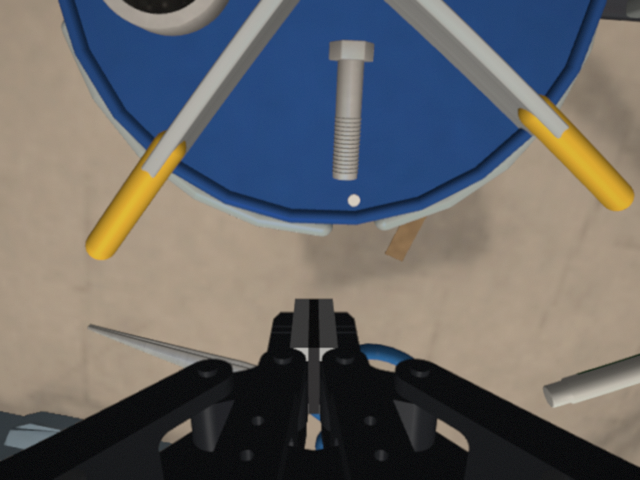

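Wrist picture: the finger's front edge, at row 298, stands at z≈0.072 although the TCP is at 0.052. So the shut tips are about 20 mm behind the TCP, not ahead of it, and I have to go lower. I'll go back to the far side of the spoke and descend to TCP z≈0.024.

```bash
python3 -m pendant '[[0,0,-0.12,0,0,0,-1],[0.05,-0.1,-0.12,0,0,0,-1],[0.11,-0.2,-0.12,0,0,0,-1],[0.17,-0.3,-0.12,0,0,0,-1],[0.215,-0.4,-0.12,0,0,0,-1]]'
python3 - <<'E'
from h import *
rows([[*pol(-39,.140),.024]])
for a0 in(-39,-14,11,36):
    print(a0);b=[*pol(a0,.140),.053];rows([[*pol(a0+d,.140),.053] for d in(5,10,15,20,25)],b)
E
```

```text
time: 5.95
tcp_pos: [0.655, 0.0358, 0.0824]
eef_rot: [[-0.966, -0.258, 0.0], [-0.258, 0.966, -0.0], [-0.0, -0.0, -1.0]]
wrist_force: [-0.0, -0.7, -0.6]
finger_gap: -0.0
gripper_force: 0.0
[-0.009 -0.008  0.233]
-39
[-0.038  0.03  -0.   ]
[-0.074  0.064 -0.   ]
[-0.106  0.101 -0.   ]
[-0.135  0.14  -0.   ]
[-0.16   0.182 -0.   ]
-14
[-0.022  0.044 -0.   ]
[-0.04   0.089 -0.   ]
[-0.053  0.136 -0.   ]
[-0.063  0.184 -0.   ]
[-0.069  0.233 -0.   ]
11
[-0.001  0.049 -0.   ]
[ 0.002  0.098 -0.   ]
[ 0.009  0.146 -0.   ]
[ 0.021  0.193 -0.   ]
[ 0.036  0.24  -0.   ]
36
[ 0.02   0.045 -0.   ]
[ 0.043  0.088 -0.   ]
[ 0.07   0.128 -0.   ]
[ 0.1    0.167 -0.   ]
[ 0.134  0.202 -0.   ]
```

```bash
python3 -m pendant '[[-0.005,-0.004,0.06,0,0,0,-1],[-0.009,-0.008,0.12,0,0,0,-1],[-0.009,-0.008,0.18,0,0,0,-1],[-0.009,-0.008,0.233,0,0,0,-1],[-0.009,-0.008,0.233,0,0,0,-1]]'; python3 -m pendant '[[-0.038,0.03,0,0,0,0,-1],[-0.074,0.064,0,0,0,0,-1],[-0.106,0.101,0,0,0,0,-1],[-0.135,0.14,0,0,0,0,-1],[-0.16,0.182,0,0,0,0,-1]]'
python3 - <<'E'
from h import *
c=read_camera("top");print(spokes(c,.053,C)[:2])
c=read_camera("wrist");save(c,"w3.png");print(spokes(c,.053,C)[:2],px(c,[*C,.06]))
E
```

```text
time: 6.45
tcp_pos: [0.657, 0.0367, 0.0209]
eef_rot: [[-0.966, -0.259, -0.004], [-0.259, 0.966, -0.0], [0.004, 0.001, -1.0]]
wrist_force: [-0.2, 0.2, 0.4]
finger_gap: 0.0003
gripper_force: 0.0
time: 6.95
tcp_pos: [0.6857, 0.0917, 0.0242]
eef_rot: [[-0.966, -0.258, 0.0], [-0.258, 0.966, 0.0], [-0.0, -0.0, -1.0]]
wrist_force: [-0.6, -1.3, -0.2]
finger_gap: 0.0001
gripper_force: 0.5
(array([0.55966788, 0.13421014]), np.float64(1.5276218004257829))
(array([0.56668728, 0.11150953]), np.float64(1.6784588162579681)) [564.81088634 -87.34939336]
```

View pics/w3.png

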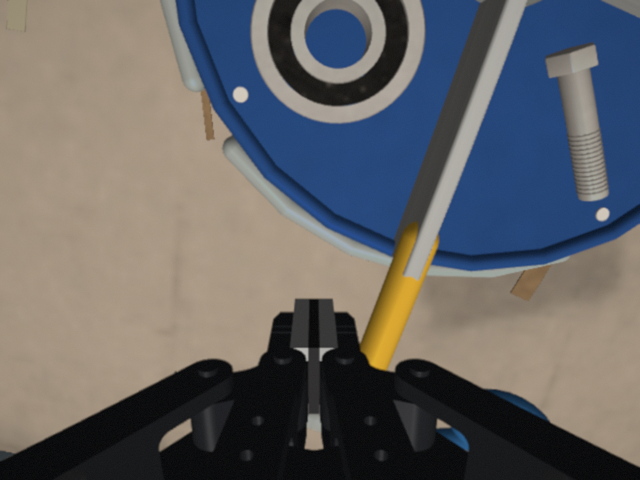

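Wrist picture: the finger stands beside the yellow spoke, which runs from (375,360) to (415,240), and has moved it. The bearing at (338,30) is clear. I'll carry on with the stroke.

```bash
python3 -m pendant '[[-0.022,0.044,0,0,0,0,-1],[-0.04,0.089,0,0,0,0,-1],[-0.053,0.136,0,0,0,0,-1],[-0.063,0.184,0,0,0,0,-1],[-0.069,0.233,0,0,0,0,-1]]'; python3 -m pendant '[[-0.001,0.049,0,0,0,0,-1],[0.002,0.098,0,0,0,0,-1],[0.009,0.146,0,0,0,0,-1],[0.021,0.193,0,0,0,0,-1],[0.036,0.24,0,0,0,0,-1]]';  python3 -m pendant '[[0.018,0.045,0,0,0,0,-1],[0.035,0.08,0,0,0,0,-1],[0.055,0.11,0,0,0,0,-1],[0.065,0.125,0,0,0,0,-1],[0.065,0.125,0,0,0,0,-1]]'; python3 -m pendant '[[-0.02,-0.04,0,0,0,0,-1],[-0.02,-0.04,-0.15,0,0,0,-1],[-0.02,-0.04,-0.3,0,0,0,-1],[-0.02,-0.04,-0.3,0,0,0,-1],[-0.02,-0.04,-0.3,0,0,0,-1]]'
python3 - <<'E'
from h import *
c=read_camera("top");print(spokes(c,.053,C,False)[1],spokes(c,.053,C)[:2])
c=read_camera("wrist");save(c,"w4.png");print(spokes(c,.053,C)[:2],px(c,[*C,.06]))
rows([[*pol(-45,.140),.1],[*pol(-45,.140),.024]])
E
```

```text
time: 7.55
tcp_pos: [0.6866, 0.1522, 0.0239]
eef_rot: [[-0.966, -0.258, -0.0], [-0.258, 0.966, -0.0], [0.0, -0.0, -1.0]]
wrist_force: [-0.7, -0.8, 0.3]
finger_gap: -0.0002
gripper_force: 0.5
time: 8.05
tcp_pos: [0.662, 0.2076, 0.024]
eef_rot: [[-0.966, -0.258, -0.0], [-0.258, 0.966, -0.0], [0.0, -0.0, -1.0]]
wrist_force: [0.2, -1.3, -0.3]
finger_gap: 0.0
gripper_force: 0.4
time: 8.55
tcp_pos: [0.6384, 0.2331, 0.024]
eef_rot: [[-0.966, -0.259, -0.0], [-0.259, 0.966, 0.0], [-0.0, 0.0, -1.0]]
wrist_force: [0.4, 0.2, -0.8]
finger_gap: -0.0
gripper_force: 0.0
time: 9.05
tcp_pos: [0.6473, 0.2236, 0.0999]
eef_rot: [[-0.966, -0.257, 0.002], [-0.257, 0.966, 0.0], [-0.002, -0.0, -1.0]]
wrist_force: [-0.2, 0.2, -0.8]
finger_gap: -0.0001
gripper_force: 0.0
59.74152528224289 (array([0.55011327, 0.12344835]), np.float64(59.53707435200626))
(array([0.56202371, 0.1927846 ]), np.float64(33.75698445734996)) [144.26600954  -0.8989815 ]
[ 0.199 -0.775 -0.008]
[ 0.199 -0.775  0.296]
```

```bash
python3 -m pendant '[[0.02,-0.16,0,0,0,0,-1],[0.06,-0.32,0,0,0,0,-1],[0.1,-0.48,0,0,0,0,-1],[0.15,-0.64,0,0,0,0,-1],[0.199,-0.775,0,0,0,0,-1]]'; python3 -m pendant '[[0,0,0,0,0,0,-1],[0,0,0.1,0,0,0,-1],[0,0,0.2,0,0,0,-1],[0,0,0.3,0,0,0,-1],[0,0,0.3,0,0,0,-1]]'
python3 - <<'E'
from h import *
c=read_camera("top");print(spokes(c,.053,C,False)[1])
b=read_state()["tcp_pos"];a=-45
for k in range(4):
    print(a);rows([[*pol(a+d,.140),.024] for d in(5,10,15,20,25)],b);b=[*pol(a+25,.14),.024];a+=25
E
```

```text
time: 9.65
tcp_pos: [0.6475, 0.0221, 0.0974]
eef_rot: [[-0.966, -0.258, -0.002], [-0.258, 0.966, -0.0], [0.002, 0.0, -1.0]]
wrist_force: [0.4, 0.7, -0.1]
finger_gap: 0.0002
gripper_force: 0.0
time: 10.15
tcp_pos: [0.6458, 0.0245, 0.0192]
eef_rot: [[-0.966, -0.258, -0.007], [-0.258, 0.966, 0.0], [0.007, 0.002, -1.0]]
wrist_force: [0.6, -0.2, -1.2]
finger_gap: -0.0002
gripper_force: 0.0
59.145857261184894
-45
[-0.044  0.021 -0.009]
[-0.083  0.051 -0.009]
[-0.119  0.084 -0.009]
[-0.152  0.12  -0.009]
[-0.182  0.159 -0.009]
-20
[-0.026  0.041 -0.   ]
[-0.049  0.085 -0.   ]
[-0.067  0.13  -0.   ]
[-0.082  0.176 -0.   ]
[-0.093  0.224 -0.   ]
5
[-0.006  0.048  0.   ]
[-0.008  0.097  0.   ]
[-0.006  0.146  0.   ]
[0.    0.194 0.   ]
[0.011 0.242 0.   ]
30
[0.015 0.047 0.   ]
[0.033 0.092 0.   ]
[0.056 0.135 0.   ]
[0.082 0.176 0.001]
[0.112 0.215 0.001]
```

```bash
python3 -m pendant '[[-0.044,0.021,0,0,0,0,-1],[-0.083,0.051,0,0,0,0,-1],[-0.119,0.084,0,0,0,0,-1],[-0.152,0.12,0,0,0,0,-1],[-0.182,0.159,0,0,0,0,-1]]'; python3 -m pendant '[[-0.026,0.041,0,0,0,0,-1],[-0.049,0.085,0,0,0,0,-1],[-0.067,0.13,0,0,0,0,-1],[-0.082,0.176,0,0,0,0,-1],[-0.093,0.224,0,0,0,0,-1]]'; python3 -m pendant '[[-0.006,0.048,0,0,0,0,-1],[-0.008,0.097,0,0,0,0,-1],[-0.006,0.146,0,0,0,0,-1],[0,0.194,0,0,0,0,-1],[0.011,0.242,0,0,0,0,-1]]'; python3 -m pendant '[[0.015,0.047,0,0,0,0,-1],[0.03,0.08,0,0,0,0,-1],[0.045,0.112,0,0,0,0,-1],[0.05,0.122,0,0,0,0,-1],[0.05,0.122,0,0,0,0,-1]]'
python3 - <<'E'
from h import *
c=read_camera("top");print(spokes(c,.053,C,False)[1],spokes(c,.053,C)[:2])
p=np.array(read_state()["tcp_pos"])[:2]-C;a=np.degrees(np.arctan2(p[1],p[0]));print(np.hypot(*p),a)
for d in landmark_of("top","bearing")[:2]:
    u=d["centre"][0]*640,d["centre"][1]*480;b=at_z(c,u,.03)[:2]-C;print("bearing",d["score"],np.hypot(*b),np.degrees(np.arctan2(b[1],b[0])))
rows([[*pol(x,.14),.024] for x in(48,49,50,51,52)])
E
```

```text
time: 10.7
tcp_pos: [0.6826, 0.0757, 0.0243]
eef_rot: [[-0.966, -0.258, 0.0], [-0.258, 0.966, 0.0], [-0.0, -0.0, -1.0]]
wrist_force: [-0.6, -0.5, -0.9]
finger_gap: 0.0002
gripper_force: 0.5
time: 11.2
tcp_pos: [0.6899, 0.1356, 0.0239]
eef_rot: [[-0.966, -0.258, -0.0], [-0.258, 0.966, -0.0], [0.0, -0.0, -1.0]]
wrist_force: [-0.8, -1.5, 0.6]
finger_gap: 0.0
gripper_force: 0.4
time: 11.7
tcp_pos: [0.6712, 0.1932, 0.024]
eef_rot: [[-0.966, -0.258, 0.0], [-0.258, 0.966, -0.0], [-0.0, -0.0, -1.0]]
wrist_force: [-0.6, -1.1, 0.0]
finger_gap: 0.0001
gripper_force: 0.4
time: 12.2
tcp_pos: [0.6515, 0.2189, 0.024]
eef_rot: [[-0.966, -0.258, 0.0], [-0.258, 0.966, 0.0], [-0.0, 0.0, -1.0]]
wrist_force: [-0.6, -0.5, 0.7]
finger_gap: -0.0002
gripper_force: 0.0
52.35634734945663 (array([0.55156553, 0.1247364 ]), np.float64(51.75703911115481))
0.14061959738234772 43.10133636855154
[0.027 0.041 0.   ]
[0.032 0.049 0.   ]
[0.038 0.057 0.   ]
[0.043 0.065 0.   ]
[0.049 0.073 0.   ]
```

```bash
python3 -m pendant '[[0.009,0.014,0,0,0,0,-1],[0.018,0.028,0,0,0,0,-1],[0.027,0.041,0,0,0,0,-1],[0.036,0.054,0,0,0,0,-1],[0.043,0.065,0,0,0,0,-1]]'; python3 -m pendant '[[-0.02,-0.04,0,0,0,0,-1],[-0.04,-0.08,-0.15,0,0,0,-1],[-0.04,-0.08,-0.3,0,0,0,-1],[-0.04,-0.08,-0.35,0,0,0,-1],[-0.04,-0.08,-0.35,0,0,0,-1]]'
python3 - <<'E'
from h import *
c=read_camera("top");print(spokes(c,.053,C,False)[1],spokes(c,.053,C)[:2])
for l,z in(("bearing",.03),("bearing_notch",.017)):
  for d in landmark_of("top",l)[:2]:
    u=d["centre"][0]*640,d["centre"][1]*480;b=at_z(c,u,z)[:2]-C;print(l,d["score"],np.hypot(*b),np.degrees(np.arctan2(b[1],b[0])))
Q=pts(c,"r",.06,C,.14,.24);k=Q.mean(0)-C;print("knob",Q.mean(0),np.hypot(*k),np.degrees(np.arctan2(*k[::-1])))
i=c["frame"][150:330,240:440,::-1];cv2.imwrite("pics/top3c.png",cv2.resize(i,None,fx=3,fy=3,interpolation=2))
rows([[*pol(105.2,.245),.12],[*pol(105.2,.225),.04]])
E
```

```text
time: 12.8
tcp_pos: [0.6368, 0.2318, 0.024]
eef_rot: [[-0.966, -0.258, 0.0], [-0.258, 0.966, 0.0], [-0.0, 0.0, -1.0]]
wrist_force: [0.7, -0.8, 0.1]
finger_gap: 0.0
gripper_force: 0.3
time: 13.3
tcp_pos: [0.6533, 0.2145, 0.114]
eef_rot: [[-0.966, -0.258, 0.004], [-0.258, 0.966, 0.001], [-0.004, 0.0, -1.0]]
wrist_force: [-0.1, -0.2, -0.7]
finger_gap: 0.0002
gripper_force: 0.0
59.92260454806863 (array([0.5510946 , 0.12500399]), np.float64(59.37609811914338))
knob [0.49947656 0.30591773] 0.18998588035988287 105.1097652089683
[ 0.495  0.731 -0.04 ]
[0.494 0.651 0.28 ]
```

View pics/top3c.png

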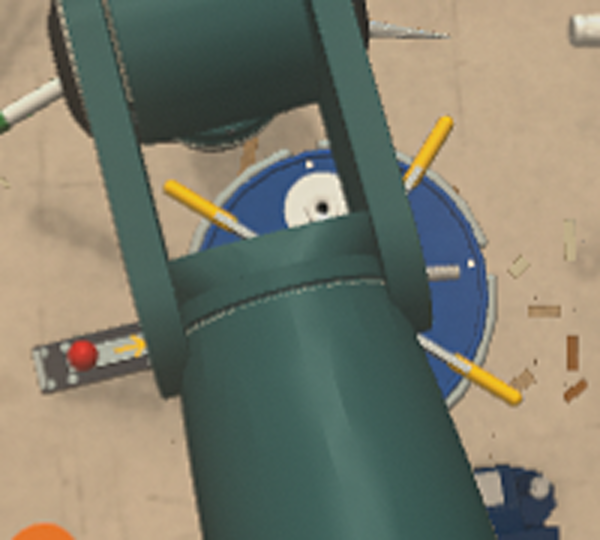

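Top crop: the white pulley is now at about (347,219) full px and the knob at (268,268). The spokes at about 59.7° put the bearing bay at 104.7°, facing the lock at 105.1°. I'll go out behind the knob.

```bash
python3 -m pendant '[[0.1,0.14,0,0,0,0,-1],[0.2,0.29,0,0,0,0,-1],[0.3,0.44,0,0,0,0,-1],[0.4,0.59,0,0,0,0,-1],[0.495,0.731,0,0,0,0,-1]]'; python3 -m pendant '[[0,0,0,0,0,0,-1],[0,0,0.05,0,0,0,-1],[0,0,0.1,0,0,0,-1],[0,0,0.1,0,0,0,-1],[0,0,0.1,0,0,0,-1]]'
python3 - <<'E'
from h import *
c=read_camera("wrist");save(c,"w5.png");print(px(c,[*pol(105.1,.19),.071]),px(c,[*pol(105.1,.226),.02]))
Q=pts(c,"r",.066,C,.14,.24);k=Q.mean(0)-C;print("knob",len(Q),Q.mean(0),np.hypot(*k),np.degrees(np.arctan2(*k[::-1])))
rows([[*pol(105.2,.235),.032],[*pol(105.2,.19),.032]])
E
```

```text
time: 13.95
tcp_pos: [0.4831, 0.36, 0.1097]
eef_rot: [[-0.966, -0.258, -0.002], [-0.258, 0.966, -0.001], [0.002, -0.001, -1.0]]
wrist_force: [1.3, -0.1, -0.1]
finger_gap: 0.0003
gripper_force: 0.0
time: 14.45
tcp_pos: [0.4855, 0.3585, 0.0853]
eef_rot: [[-0.966, -0.257, -0.001], [-0.257, 0.966, -0.001], [0.002, -0.001, -1.0]]
wrist_force: [-0.2, -0.0, 0.5]
finger_gap: -0.0001
gripper_force: 0.0
[191.20667036 287.81543595] [282.14677028 251.71649066]
knob 1485 [0.49826609 0.30392789] 0.1883879219197169 105.62294744762794
[ 0.003 -0.038  0.216]
[ 0.002 -0.218  0.216]
```

View pics/w5.png

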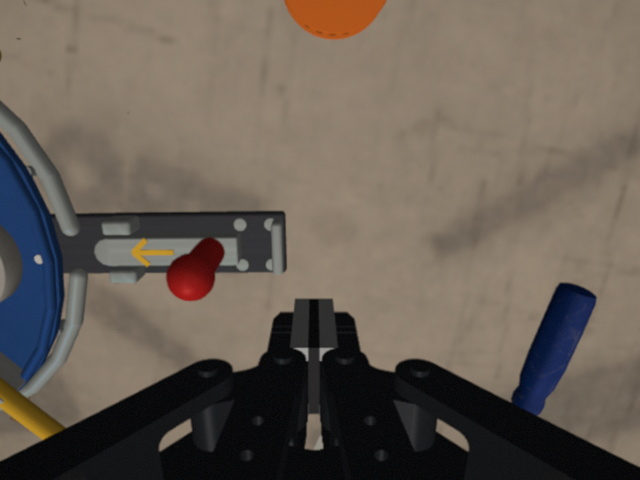

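Wrist picture: the knob is at (190,280), the notch in the ring at (72,240) lines up with the tongue, and the fingers are outside the stop at (278,247). I'll descend and push.

```bash
python3 -m pendant '[[0.003,-0.02,0.06,0,0,0,-1],[0.003,-0.02,0.12,0,0,0,-1],[0.003,-0.02,0.18,0,0,0,-1],[0.003,-0.02,0.216,0,0,0,-1],[0.003,-0.02,0.216,0,0,0,-1]]'; python3 -m pendant '[[0,-0.03,0,0,0,0,-1],[0,-0.06,0,0,0,0,-1],[0,-0.09,0,0,0,0,-1],[0,-0.11,0,0,0,0,-1],[0,-0.13,0,0,0,0,-1]]';python3 -m pendant '[[0,-0.01,0,0,0,0,-1],[0,-0.02,0,0,0,0,-1],[0,-0.03,0,0,0,0,-1],[0,-0.04,0,0,0,0,-1],[0,-0.04,0,0,0,0,-1]]'
python3 - <<'E'
from h import *
p=np.array(read_state()["tcp_pos"])[:2]-C;print(np.hypot(*p),np.degrees(np.arctan2(*p[::-1])))
for n in("wrist","top"):
    c=read_camera(n);Q=pts(c,"r",.063,C,.13,.24)
    if len(Q): k=Q.mean(0)-C;print(n,"knob",len(Q),np.hypot(*k),np.degrees(np.arctan2(*k[::-1])))
E
```

```text
time: 15.0
tcp_pos: [0.485, 0.3539, 0.0304]
eef_rot: [[-0.966, -0.258, -0.002], [-0.258, 0.966, -0.002], [0.003, -0.001, -1.0]]
wrist_force: [-0.4, 0.2, 0.2]
finger_gap: 0.0002
gripper_force: 0.0
time: 15.5
tcp_pos: [0.4945, 0.3226, 0.0329]
eef_rot: [[-0.966, -0.258, 0.001], [-0.258, 0.966, 0.001], [-0.001, 0.001, -1.0]]
wrist_force: [-0.2, 2.1, 1.2]
finger_gap: 0.0001
gripper_force: 1.2
time: 16.0
tcp_pos: [0.4967, 0.313, 0.0324]
eef_rot: [[-0.966, -0.258, -0.0], [-0.258, 0.966, -0.0], [0.0, -0.0, -1.0]]
wrist_force: [0.1, 0.6, 0.5]
finger_gap: -0.0001
gripper_force: 0.4
0.19758379254105818 105.33427296708193
wrist knob 2782 0.17267355437654264 105.64987073049926
```

```bash
python3 -m pendant '[[0,-0.007,0,0,0,0,-1],[0,-0.014,0,0,0,0,-1],[0,-0.021,0,0,0,0,-1],[0,-0.027,0,0,0,0,-1],[0,-0.027,0,0,0,0,-1]]'; python3 -m pendant '[[0,-0.004,0,0,0,0,-1],[0,-0.008,0,0,0,0,-1],[0,-0.012,0,0,0,0,-1],[0,-0.012,0,0,0,0,-1],[0,-0.012,0,0,0,0,-1]]';python3 - <<'E'
from h import *
p=np.array(read_state()["tcp_pos"])[:2]-C;print(np.hypot(*p))
c=read_camera("wrist");Q=pts(c,"r",.063,C,.13,.24);k=Q.mean(0)-C;print("knob",len(Q),np.hypot(*k))
E
```

```text
time: 16.6
tcp_pos: [0.4985, 0.3065, 0.0324]
eef_rot: [[-0.966, -0.258, -0.0], [-0.258, 0.966, -0.0], [0.0, -0.0, -1.0]]
wrist_force: [-0.2, 0.7, 0.1]
finger_gap: -0.0002
gripper_force: 0.5
time: 17.1
tcp_pos: [0.4993, 0.3038, 0.0324]
eef_rot: [[-0.966, -0.258, 0.0], [-0.258, 0.966, -0.0], [0.0, -0.0, -1.0]]
wrist_force: [0.5, 1.2, -1.1]
finger_gap: 0.0
gripper_force: 0.5
0.1879612372247342
knob 2929 0.16336594491335668
```

```bash
python3 -m pendant '[[0,-0.003,0,0,0,0,-1],[0,-0.006,0,0,0,0,-1],[0,-0.009,0,0,0,0,-1],[0,-0.012,0,0,0,0,-1],[0,-0.012,0,0,0,0,-1]]'|grep -E "pos|force"; python3 -m pendant '[[0,-0.003,0,0,0,0,-1],[0,-0.006,0,0,0,0,-1],[0,-0.008,0,0,0,0,-1],[0,-0.008,0,0,0,0,-1],[0,-0.008,0,0,0,0,-1]]'|grep -E "pos|force"
```

```text
tcp_pos: [0.4996, 0.3026, 0.0326]
wrist_force: [-3.7, 16.1, -2.4]
gripper_force: 8.2
tcp_pos: [0.4997, 0.3021, 0.0327]
wrist_force: [-7.2, 28.6, -3.2]
gripper_force: 14.7
```

The force has risen sharply, so the tongue is at its end stop. I'll back off, lift and check.

```bash
python3 -m pendant '[[0,0.05,0,0,0,0,-1],[0,0.12,0,0,0,0,-1],[0,0.2,0,0,0,0,-1],[0,0.22,-0.2,0,0,0,-1],[0,0.22,-0.4,0,0,0,-1]]'|grep -E "pos|force"; python3 -m pendant '[[0,0.2,-0.2,0,0,0,-1],[0,0.4,-0.3,0,0,0,-1],[0,0.6,-0.3,0,0,0,-1],[0,0.8,-0.3,0,0,0,-1],[0,0.8,-0.3,0,0,0,-1]]'|grep -E "pos|force"
python3 - <<'E'
from h import *
c=read_camera("top");print(spokes(c,.053,C,False)[1],spokes(c,.053,C)[:2])
Q=pts(c,"r",.06,C,.13,.24);k=Q.mean(0)-C;print("knob",np.hypot(*k),np.degrees(np.arctan2(*k[::-1])))
for l,z in(("bearing",.03),("bearing_notch",.017)):
  for d in landmark_of("top",l)[:1]:
    u=d["centre"][0]*640,d["centre"][1]*480;b=at_z(c,u,z)[:2]-C;print(l,d["score"],np.hypot(*b),np.degrees(np.arctan2(b[1],b[0])))
i=c["frame"][150:330,240:440,::-1];cv2.imwrite("pics/top4c.png",cv2.resize(i,None,fx=3,fy=3,interpolation=2))
E
```

```text
tcp_pos: [0.4851, 0.353, 0.1322]
wrist_force: [0.6, 0.0, 0.8]
gripper_force: 0.0
tcp_pos: [0.4329, 0.5492, 0.2074]
wrist_force: [1.0, -1.2, 0.4]
gripper_force: 0.0
59.84169049912924 (array([0.55009942, 0.12328645]), np.float64(59.84435740780031))
knob 0.16451060184115343 104.93706404850553
bearing 0.62 0.06332349752814018 102.06259787177122
bearing_notch 0.76 0.11035055691944927 105.28718702049582
```

View pics/top4c.png

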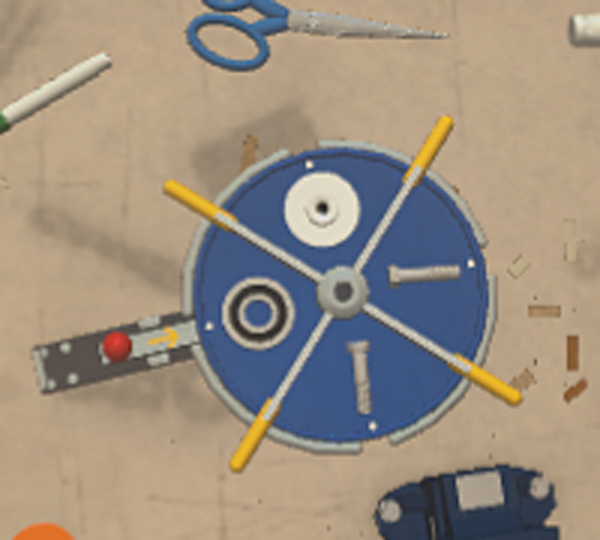

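The bearing, at (258,312) in the crop, faces the lock. The knob, at (117,347), measures 164.5 mm from the axis, so the tongue is home. All four parts are in the tray.

```bash
python3 -c "
from workcell import *
print(job_done())"
```

```text
the job is handed in; nothing more can be done
None
```

The job is handed in (no verdict came back): the bearing bay faces the lock, the tongue is fully home (knob measured 164.5 mm from the axis), and all four parts are still in the tray.

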